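# Lock the last cover fastener on a battery box

## Task

One of the three slotted quarter-turn locks on the blue box's cover is still open: its slot lies across the row, while the two locked ones have their slots in line with the row. Take the flat-bladed key out of its wooden block, fit its blade in the open lock's slot, and turn the lock clockwise with the key until it is fully home against its stop, stopping as soon as you feel the stop and never forcing or jamming the lock. Then stand the key back upright in its block, let go, and leave the other locks and everything else where they are.

Things in the scene. Friction and masses are not known exactly. Their poses are not given: they have to be found in the camera images.
- box: Blue steel battery box with a flat cover, fixed to the bench, 206 x 306 mm, 110 mm high. Origin: centre of its underside; z up; x and y along its sides (the row of locks runs along its y).
- stand: Beech block that holds the key, 90 (x) x 70 (y) x 66 mm high, fixed. A rectangular hole 31 mm (x) by 16 mm (y) goes straight down through its middle. Origin: centre of its underside.
- key_handle (a point): Centre of the grey handle of the loose flat-bladed key (0.11 kg), upright in the block, handle resting on the block's top. Handle 54 mm along key x, 16 mm thick along key y, 45 mm high (22.5 mm above and below this point); grip it across the 16 mm from above. Key x runs along the blade's width, z up. Key x starts along the block's x. The blade's tip is 82.5 mm below this point.
- key_tip (a point): Middle of the lower edge of the key's blade, on the key's axis; same axes as key_handle. The blade is 24 mm wide (key x), 3 mm thick (key y), 14 mm high; above it a round steel shank 10 mm in diameter reaches up to the handle, 60 mm above the tip. At the start the tip is 6 mm above the bench.
- lock_a: Black collar of the open lock, fixed on the box's cover: ring 62 mm outside, 52 mm inside, 6 mm high. Origin: middle of the ring at the level of the cover's top (110 mm above the bench); axes as the box's. The three locks stand in a row 85 mm apart; which of the three places is the open one varies.
- carton: Bystander: brown carton 70 x 90 x 50 mm high, loose. Origin: centre of its underside.
- jar: Bystander: clear jar with a white cap, 56 mm in diameter, 70 mm high, loose. Origin: centre of its underside.
- lock_a_top (a point): Middle of lock_a's ring, 11 mm above the cover: level with the top of the round steel cam in the ring. Cam 34 mm in diameter, slot right across it 5 mm wide, 8 mm deep, open-ended. The cam floats: its middle starts up to 7 mm off this point in y and 3 in x (not shown by this pose); about 5 N sideways shifts it (8 mm at most). Pressing sinks it up to 3 mm: 2 N at first, 6.5 N at the bottom.
- lock_a_cam (a joint): Turn of the open lock's cam, rad: starts between 0 and 0.3, grows clockwise seen from above, hard stop at 1.45 (fully home). The slot points along the angle -(0.12 + value) from lock_a's x axis, counted anticlockwise from above; at the stop it is in line with the row. Friction of about 0.08 N m; stays where left. Over 0.25 N m or 25 N forces it.
- lock_b: Collar of a lock that is already home; same size as lock_a, origin likewise.
- lock_b_cam (a joint): Turn of lock_b's cam, as for lock_a_cam; already about 1.45.
- lock_c: Collar of the other lock that is already home; same size as lock_a, origin likewise.
- lock_c_cam (a joint): Turn of lock_c's cam, as for lock_a_cam; already about 1.45.
- wrench: Bystander: steel wrench 160 mm long lying on the bench, loose.

How it is judged:
By the outcome, as a careful person would: the job done as asked, in the order asked, and still so for the second after the job is handed in, with the robot touching nothing.
It also fails if it takes over 69 s, if anything falls off the work surface, if the arm or the gripper's body presses on something with over 40 N, if the wrist force passes 120 N, or if a joint passes its speed limit or range.

## Robot

A 6-joint arm with a two-finger parallel gripper is mounted at the origin on the work surface. World frame = base frame: x ahead of the robot, y to its left, z up, the work surface at z = 0. Lengths are in mm, angles in rad, forces in N, time in s.
With the tool pointing down it reaches from about 300 to 775 mm from the base axis. Payload 14.6 kg.
Tool frame: the origin (TCP) lies on the front face of the gripper's body, between the roots of the fingers; the fingertips stand 97 mm ahead of it and the grasp point (between the pads) lies 78 mm ahead of it; z points along the fingers, y is the line along which they close (so a half turn about z gives the same grasp; the last joint's range is limited). The gripper opens to 94 mm and grips with 3 to 60 N. Pads are 16 mm wide; open, the fingers measure 119 mm over their backs; the gripper's body (75 mm by 177 mm) begins 78 mm behind the grasp point.
Start: joints at [-1.343, 0.3, 1.521, -0, 1.321, -0.067], TCP at [159.795, -526.266, 302.646] pointing down, gripper open.
Joint ranges: [-3.03, 3.03], [-0.79, 2.21], [0.23, 2.52], [-1.04, 4.18], [0, 3.07], [-2.55, 2.55]. Speed limits (rad/s): [2.22, 2.22, 2.57, 3.14, 3.14, 3.14].

## Interface

Orientations are given as [roll, pitch, yaw] about the fixed x, y, z axes, in that order (R = Rz(yaw) Ry(pitch) Rx(roll)).
In Python, from cell import * gives the robot as it stands.
- The arm moves only by the tool carry_out, never from a script. Its arguments are lists of equal length, an entry for each row: "slide": the shift along the world's x, y, z scaled (see below), a list of three; "dr": the turn, a rotation vector about the world's x, y, z scaled (see below), a list of three; "gripper": the opening in per cent of the stroke, from 0 (shut) to 100 (fully open). A call has 1 to 10 rows; each row is the pose to reach, as a shift and turn from the pose commanded when the call began, turning the shorter way round; what a row does not reach only later rows make up. The controller multiplies each number of a shift by 0.25 m and each number of a turn by 360 degrees. A row lasts 1/12 s, in which the tool goes at most 41.7 mm and 7.16 degrees, less where a joint would pass 70% of its speed; a pose out of reach is approached as far as the arm can. A call with a number of a shift or a turn outside -1 to 1 is refused whole. A call with a gripper value outside its range is refused whole. The fingers move at their own pace and stop on an object; "newtons" is the grip in N (left out, the last holds). Time passes only in rows, so rows that repeat a pose let the fingers close. It gives the time, the measured TCP pose, the force, the opening and the grip force at its end, in the units of the state.
- read_state(): the state, without advancing time (a new reading comes with each control period).
- camera(name): name is "scene" or "top" or "wrist"; returns the picture (480x640x3 uint8, red, green, blue); there is no depth.
- camera_model(name): a dict with "vfov" (degrees; the focal length in pixels is half the picture's height over the tangent of half this angle, whatever the lens; pixels are square), "cx", "cy" (the principal point, pixels), "R" (3x3) and "t" (3): a world point X has camera coordinates R X + t. Camera axes: x right, y down, z forward; pixel columns grow to the right and rows downward; lengths in mm; the calibration is good to about 2 mm. A picture is of the moment at which its call begins: read the wrist's pose just before it. camera_model takes no time and is no camera call; for the wrist camera it gives the pose at the moment of the call.
- sign_off(): hands the job in; it is judged then, once.
The state is a dict: "clock": time; "joints": joint angles; "qd": joint speeds; "effort": joint torques, N m; "eef_pos": TCP position; "eef_rot": TCP orientation; "wrist_force": force on the tool from outside, world axes, zero at the start; "moment": the same for the moment, N m; "finger_gap": finger opening in mm; "finger_force": force on a finger pad.
Only numpy, scipy, OpenCV 4.12 (cv2) and the standard library are available. Lean on these libraries where they do the work, as an engineer would, in place of code of your own. Each camera call takes 0.05 s, during which the arm holds its last target. There are 200 camera calls.

## Working session

There is one attempt and no reset: what is moved stays moved. The work goes in short steps, Python scripts to look and compute and a tool call to move; the robot and the scene stay as the last step left them, time stands still between calls to the robot, and variables do not carry over. Pictures are saved under pics/ and viewed, at most 10 in all, crops included, and the job is handed in when it is done.

Besides the shell and the picture viewer there is one more tool, called after "Call:" by a JSON object that holds its "fn" and its "kwargs", one argument or row to a line. carry_out: Moves the arm, as the interface text tells. Its arguments: {"type":"object","properties":{"slide":{"type":"array","items":{"type":"array","items":{"type":"number","minimum":-1,"maximum":1}}},"dr":{"type":"array","items":{"type":"array","items":{"type":"number","minimum":-1,"maximum":1}}},"gripper":{"type":"array","items":{"type":"number"}},"newtons":{"type":"number"}},"required":["slide","dr","gripper"]}

```bash
ls; mkdir -p pics
python3 - <<'E'
from cell import *
import cv2, numpy as np
s=read_state(); print({k:np.round(v,3).tolist() for k,v in s.items()})
for n in ["top","scene"]:
    m=camera_model(n); print(n,m)
    cv2.imwrite(f"pics/{n}0.png",camera(n)[:,:,::-1])
E
```

```text
pics
{'clock': 0.0, 'joints': [-1.343, 0.3, 1.522, 0.0, 1.321, -0.067], 'qd': [0.001, 0.0, -0.0, 0.0, -0.0, 0.0], 'effort': [0.003, -53.18, -35.273, 0.071, 0.024, -0.0], 'eef_pos': [159.783, -526.116, 302.076], 'eef_rot': [-3.14, -0.0, 0.295], 'wrist_force': [-0.096, 0.037, -0.593], 'moment': [-0.019, -0.013, 0.02], 'finger_force': 0.0, 'finger_gap': 93.815}
top {'vfov': 43.867899850161365, 'cx': 327.8807262509103, 'cy': 233.98943714397893, 'R': array([[ 2.29487313e-02, -9.99736643e-01, -3.41390532e-05],
       [-9.88304098e-01, -2.26811503e-02, -1.50799786e-01],
       [ 1.50759298e-01,  3.49440355e-03, -9.88564324e-01]]), 't': array([  20.71116632,  628.70575724, 1175.2385285 ])}
scene {'vfov': 53.154203923497256, 'cx': 325.1088146632748, 'cy': 244.6315093893754, 'R': array([[-3.31771886e-01,  9.43359638e-01, -9.60671419e-05],
       [ 6.68753054e-01,  2.35123164e-01, -7.05327194e-01],
       [-6.65354619e-01, -2.34071978e-01, -7.08881894e-01]]), 't': array([ 198.04195231, -362.63813485, 1663.61210267])}
```

View pics/top0.png

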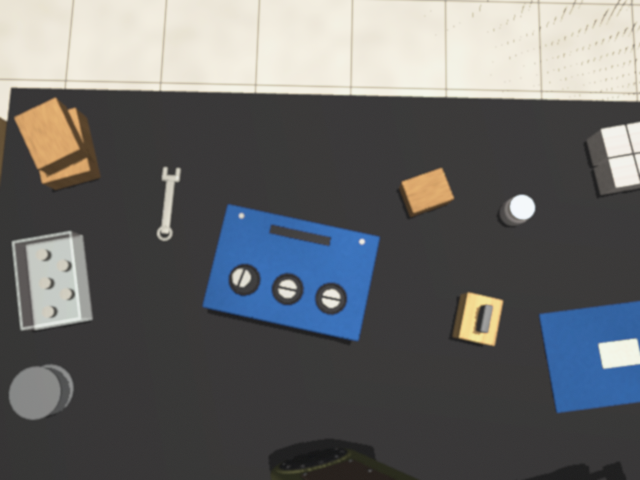

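View pics/scene0.png

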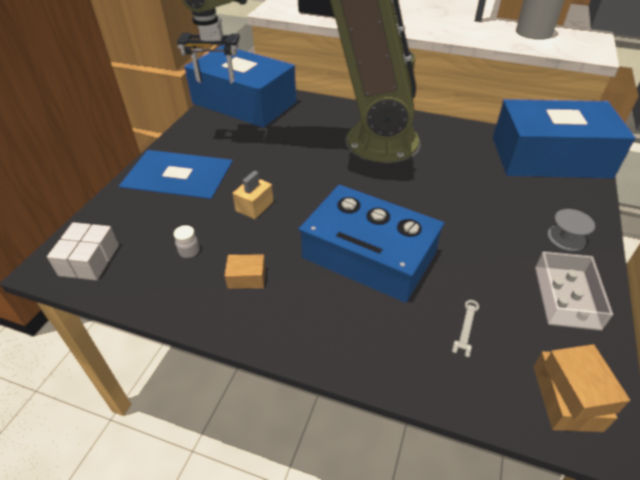

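The top view shows the open lock at about (243,279), with its slot across the row. The locked ones are at (287,289) and (331,298), and the key handle is at about (485,319) in the beech block. The scene view agrees.

```bash
cat > h.py <<'E'
from cell import *
import cv2, numpy as np
def cast(m,uv,z):
    uv=np.atleast_2d(np.asarray(uv,float)); f=240/np.tan(np.radians(m["vfov"]/2))
    d=np.c_[(uv[:,0]-m["cx"])/f,(uv[:,1]-m["cy"])/f,np.ones(len(uv))]
    R=np.asarray(m["R"]); c=-R.T@np.asarray(m["t"]); d=d@R
    return c+d*((z-c[2])/d[:,2])[:,None]
def proj(m,X):
    f=240/np.tan(np.radians(m["vfov"]/2)); c=np.atleast_2d(X)@np.asarray(m["R"]).T+np.asarray(m["t"])
    return np.c_[m["cx"]+f*c[:,0]/c[:,2],m["cy"]+f*c[:,1]/c[:,2]]
def blobs(mask,amin=20):
    n,l,s,c=cv2.connectedComponentsWithStats(mask.astype(np.uint8))
    return [(l==i,s[i],c[i]) for i in range(1,n) if s[i][4]>=amin]
def rect(mask):
    c=max(cv2.findContours(mask.astype(np.uint8),cv2.RETR_EXTERNAL,cv2.CHAIN_APPROX_NONE)[0],key=cv2.contourArea)
    return c[:,0,:].astype(float)
E
python3 - <<'E'
from h import *
m=camera_model("top"); im=cv2.imread("pics/top0.png"); hsv=cv2.cvtColor(im,cv2.COLOR_BGR2HSV); H,S,V=cv2.split(hsv)
# beech top
w=np.zeros(H.shape,bool); w[285:355,445:512]=1
for lo in (200,225):
  b=(H>10)&(H<35)&(S>60)&(V>lo)&w
  c=max(blobs(b),key=lambda q:q[1][4]); P=cast(m,rect(c[0]),66)[:,:2]
  print("beech",cv2.minAreaRect(P.astype(np.float32)))
g=(S<60)&(V>70)&w
for q in blobs(g,30): print("handle",q[1],cv2.minAreaRect(cast(m,rect(q[0]),111)[:,:2].astype(np.float32)))
b=(H>100)&(H<125)&(S>120)&(V>110); b[:, :190]=0; b[:,400:]=0
q=max(blobs(b),key=lambda q:q[1][4]); print("box",cv2.minAreaRect(cast(m,rect(q[0]),110)[:,:2].astype(np.float32)))
for u,v in((243,279),(287,289),(331,298)):
  w=np.zeros(H.shape,bool); w[v-22:v+22,u-22:u+22]=1
  # ring outer: not blue, 
  nb=~((H>100)&(H<125)&(S>100))&w
  q=max(blobs(nb),key=lambda q:q[1][4]); print(q[1],"ring",cv2.minAreaRect(cast(m,rect(q[0]),114)[:,:2].astype(np.float32)))
  cam=(V>130)&(S<70)&w
  ys,xs=np.nonzero(cam); print(" cam",cv2.minEnclosingCircle(cast(m,np.c_[xs,ys],121)[:,:2].astype(np.float32)))
E
```

```text
beech ((463.48968505859375, -270.7505187988281), (69.4325180053711, 89.96185302734375), 78.03345489501953)
beech ((463.2954406738281, -270.7921142578125), (67.28202819824219, 87.6036148071289), 78.02523803710938)
handle [480 305  13  27 222] ((463.09161376953125, -269.37799072265625), (15.473480224609375, 52.046417236328125), 78.29322052001953)
box ((544.96630859375, 103.12001037597656), (305.5647277832031, 205.96405029296875), 78.95355224609375)
[229 265  31  30 722] ring ((526.62890625, 193.15765380859375), (56.19243240356445, 56.36103820800781), 47.06401824951172)
 cam ((529.782958984375, 198.94390869140625), 17.96940040588379)
[273 274  30  30 725] ring ((510.842041015625, 109.73065185546875), (55.33668518066406, 55.62950897216797), 1.314956545829773)
 cam ((510.511474609375, 110.309814453125), 18.106115341186523)
[316 283  30  31 727] ring ((494.6572570800781, 27.060598373413086), (56.97117614746094, 55.38353729248047), 1.314739465713501)
 cam ((494.4513244628906, 26.680295944213867), 18.247262954711914)
```

Call:
{"fn": "carry_out", "kwargs": {
  "slide": [
    [0.607,0.512,0],
    [0.607,0.512,0],
    [0.607,0.512,0],
    [0.607,0.512,0],
    [0.607,0.512,0],
    [0.607,0.512,0],
    [0.607,0.512,0],
    [0.607,0.512,0],
    [0.607,0.512,0],
    [0.607,0.512,0]
  ],
  "dr": [
    [0,0,0.19],
    [0,0,0.19],
    [0,0,0.19],
    [0,0,0.19],
    [0,0,0.19],
    [0,0,0.19],
    [0,0,0.19],
    [0,0,0.19],
    [0,0,0.19],
    [0,0,0.19]
  ],
  "gripper": [60,60,60,60,60,60,60,60,60,60]
}}

```text
clock: 0.93
eef_pos: [311.6, -398.1, 302.4]
eef_rot: [-3.141, -0.0, 1.496]
wrist_force: [-0.2, 0.2, 0.5]
finger_gap: 56.3
finger_force: 0.0
```

Call:
{"fn": "carry_out", "kwargs": {
  "slide": [
    [0.607,0.512,0],
    [0.607,0.512,0],
    [0.607,0.512,0],
    [0.607,0.512,0],
    [0.607,0.512,0],
    [0.607,0.512,0],
    [0.607,0.512,0],
    [0.607,0.512,0],
    [0.607,0.512,0],
    [0.607,0.512,0]
  ],
  "dr": [
    [0,0,0.19],
    [0,0,0.19],
    [0,0,0.19],
    [0,0,0.19],
    [0,0,0.19],
    [0,0,0.19],
    [0,0,0.19],
    [0,0,0.19],
    [0,0,0.19],
    [0,0,0.19]
  ],
  "gripper": [60,60,60,60,60,60,60,60,60,60]
}}

```text
clock: 1.77
eef_pos: [463.3, -270.1, 302.3]
eef_rot: [3.142, -0.001, 2.69]
wrist_force: [0.3, 1.0, -0.6]
finger_gap: 56.4
finger_force: 0.0
```

Call:
{"fn": "carry_out", "kwargs": {
  "slide": [
    [0,0,0],
    [0,0,0],
    [0,0,-0.1],
    [0,0,-0.1],
    [0,0,-0.1]
  ],
  "dr": [
    [0,0,0.04],
    [0,0,0.04],
    [0,0,0.04],
    [0,0,0.04],
    [0,0,0.04]
  ],
  "gripper": [60,60,60,60,60]
}}

```text
clock: 2.18
eef_pos: [463.0, -270.1, 276.9]
eef_rot: [3.141, -0.002, 2.933]
wrist_force: [0.4, -0.2, -0.1]
finger_gap: 56.6
finger_force: 0.0
```

Run:
```python
from h import *
m=camera_model("wrist"); im=camera("wrist")[:,:,::-1].copy(); cv2.imwrite("pics/w1.png",im); np.save("w1.npy",m,allow_pickle=True)
s=read_state(); print(s["eef_pos"],s["eef_rot"])
print(m, -np.array(m["R"]).T@m["t"])
print(proj(m,[[463.2,-270.2,111],[463.4,-270.8,66]]))
hsv=cv2.cvtColor(im,cv2.COLOR_BGR2HSV); H,S,V=cv2.split(hsv)
b=(H>10)&(H<35)&(S>60)&(V>150)
q=max(blobs(b),key=lambda q:q[1][4]); print("beech",q[1],cv2.minAreaRect(cast(m,rect(q[0]),66)[:,:2].astype(np.float32)))
g=(S<60)&(V>70)
for q in blobs(g,300): print("grey",q[1],cv2.minAreaRect(cast(m,rect(q[0]),111)[:,:2].astype(np.float32)))
```

```text
[ 463.28159258 -270.27860403  277.95065577] [ 3.14135363e+00 -6.96673212e-04  2.93269887e+00]
{'vfov': 66.71148230527257, 'cx': 329.5830714532605, 'cy': 240.2969307693494, 'R': array([[ 0.20938949,  0.97783181,  0.0009977 ],
       [ 0.94010195, -0.20159064,  0.27489915],
       [ 0.26900626, -0.05662306, -0.96147255]]), 't': array([ 167.70202764, -510.22197391,  227.17037332])} [ 383.43537631 -253.97726779  358.51034978]
[[330.41186451 254.60449048]
 [329.58560799 238.08246875]]
beech [ 199  459  402   21 6008] ((717.0372314453125, -251.52867126464844), (411.8770446777344, 25.798473358154297), 77.84727478027344)
grey [     0      0    640    480 223524] ((483.6650390625, -283.6121826171875), (555.0513916015625, 364.4215087890625), 77.8472671508789)
grey [   0  183   70   75 3332] ((394.10931396484375, -475.07745361328125), (35.60358810424805, 56.798194885253906), 8.503497123718262)
```

View pics/w1.png

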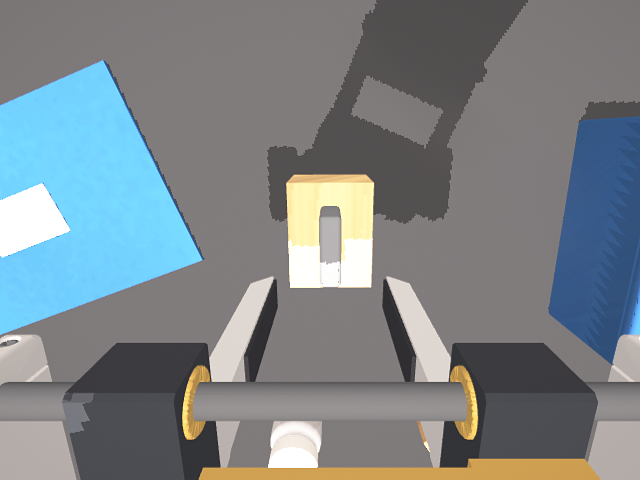

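The wrist view shows the handle at columns 320–341, centred at 330.5 and upright. That matches the predicted (330.4, 254.6), so I'll descend and grip.

Call:
{"fn": "carry_out", "kwargs": {
  "slide": [
    [0,0,-0.12],
    [0,0,-0.24],
    [0,0,-0.34],
    [0,0,-0.41],
    [0,0,-0.438],
    [0,0,-0.438],
    [0,0,-0.438]
  ],
  "dr": [
    [0,0,0],
    [0,0,0],
    [0,0,0],
    [0,0,0],
    [0,0,0],
    [0,0,0],
    [0,0,0]
  ],
  "gripper": [60,60,60,60,60,60,60]
}}

```text
clock: 2.82
eef_pos: [463.8, -270.6, 169.4]
eef_rot: [-3.141, 0.001, 2.933]
wrist_force: [0.2, -0.5, 0.7]
finger_gap: 56.4
finger_force: 0.0
```

Call:
{"fn": "carry_out", "kwargs": {
  "slide": [
    [0,0,0],
    [0,0,0],
    [0,0,0],
    [0,0,0],
    [0,0,0],
    [0,0,0],
    [0,0,0],
    [0,0,0],
    [0,0,0],
    [0,0,0]
  ],
  "dr": [
    [0,0,0],
    [0,0,0],
    [0,0,0],
    [0,0,0],
    [0,0,0],
    [0,0,0],
    [0,0,0],
    [0,0,0],
    [0,0,0],
    [0,0,0]
  ],
  "gripper": [0,0,0,0,0,0,0,0,0,0],
  "newtons": 40
}}

```text
clock: 3.65
eef_pos: [463.3, -270.2, 168.2]
eef_rot: [-3.142, 0.0, 2.934]
wrist_force: [-0.4, 1.3, 2.2]
finger_gap: 15.5
finger_force: 40.0
```

Call:
{"fn": "carry_out", "kwargs": {
  "slide": [
    [0,0,0.05],
    [0,0,0.12],
    [0,0,0.2],
    [0,0,0.3],
    [0,0,0.4],
    [0,0,0.5],
    [0,0,0.57],
    [0,0,0.6],
    [0,0,0.6]
  ],
  "dr": [
    [0,0,0],
    [0,0,0],
    [0,0,0],
    [0,0,0],
    [0,0,0],
    [0,0,0],
    [0,0,0],
    [0,0,0],
    [0,0,0]
  ],
  "gripper": [0,0,0,0,0,0,0,0,0]
}}

```text
clock: 4.4
eef_pos: [463.5, -270.4, 319.3]
eef_rot: [-3.141, 0.002, 2.934]
wrist_force: [-0.0, -0.5, -1.6]
finger_gap: 16.0
finger_force: 40.0
```

Run:
```python
from h import *
s=read_state(); print(s["eef_pos"],s["eef_rot"],s["finger_gap"],s["wrist_force"],s["moment"])
m=camera_model("wrist"); im=camera("wrist")[:,:,::-1].copy(); cv2.imwrite("pics/w2.png",im)
t=s["eef_pos"]; print(proj(m,[t+[0,0,-57],t+[0,0,-162]]))
```

```text
[ 463.47849902 -270.40448641  319.34708156] [-3.14069545e+00  2.14292392e-03  2.93374569e+00] 16.032098106672343 [-0.03779097 -0.49263931 -1.64746089] [ 0.00503279 -0.14561111 -0.03119592]
[[331.66310275 333.38210718]
 [330.98324941 255.04315325]]
```

View pics/w2.png

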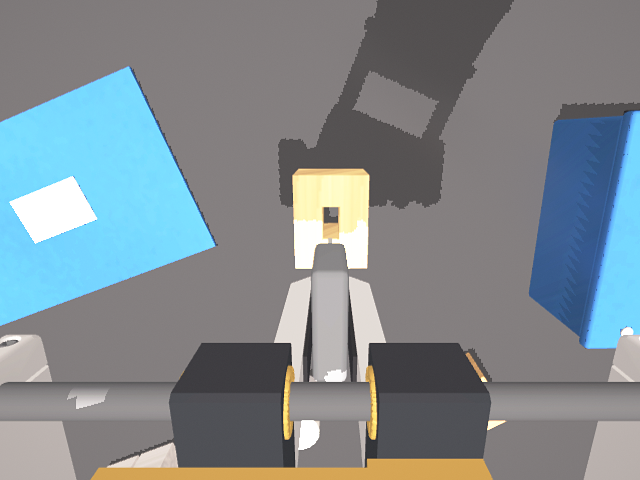

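The key is gripped: handle at columns 312–348, blade tip near (330,240), hanging straight. Next I'll get a coarse slot angle from the first top picture.

Run:
```python
from h import *
m=camera_model("top"); im=cv2.imread("pics/top0.png"); g=im.max(2).astype(int)
P=cast(m,[(u,v) for v in range(255,305) for u in range(220,268)],121)
vals=np.array([g[v,u] for v in range(255,305) for u in range(220,268)])
r=np.hypot(P[:,0]-529.8,P[:,1]-198.9); k=(r<13)&(vals<160); k2=(r<13)
w=np.clip(np.median(vals[k2])-vals,0,None)*k2; X=P[:,:2]; c=(w[:,None]*X).sum(0)/w.sum()
C=((X-c)*w[:,None]).T@(X-c)/w.sum(); e,V=np.linalg.eigh(C); v=V[:,1]; print(c,e,np.degrees(np.arctan(v[1]/v[0])))
```

```text
[529.8222733  199.01024207] [ 3.739705   52.85623029] -19.438826125166134
```

Call:
{"fn": "carry_out", "kwargs": {
  "slide": [
    [0,0.04,0],
    [0.01,0.12,0],
    [0.01,0.23,0],
    [0.02,0.36,0],
    [0.02,0.5,0],
    [0.02,0.64,0],
    [0.03,0.78,0],
    [0.03,0.92,0],
    [0.03,1.0,0]
  ],
  "dr": [
    [0,0,0],
    [0,0,0],
    [0,0,0],
    [0,0,0],
    [0,0,0],
    [0,0,-0.01],
    [0,0,-0.01],
    [0,0,-0.021],
    [0,0,-0.021]
  ],
  "gripper": [0,0,0,0,0,0,0,0,0]
}}

```text
clock: 5.2
eef_pos: [470.0, -16.9, 316.8]
eef_rot: [-3.142, -0.002, 2.799]
wrist_force: [1.2, -0.8, -1.1]
finger_gap: 15.9
finger_force: 40.0
```

Call:
{"fn": "carry_out", "kwargs": {
  "slide": [
    [0.01,0.12,0],
    [0.01,0.25,0],
    [0.01,0.38,0],
    [0.02,0.51,0],
    [0.02,0.64,0],
    [0.02,0.76,0],
    [0.029,0.86,-0.03],
    [0.029,0.92,-0.06],
    [0.029,0.948,-0.08],
    [0.029,0.948,-0.08]
  ],
  "dr": [
    [0,0,0],
    [0,0,0],
    [0,0,0],
    [0,0,0],
    [0,0,0],
    [0,0,0],
    [0,0,0],
    [0,0,0],
    [0,0,0],
    [0,0,0]
  ],
  "gripper": [0,0,0,0,0,0,0,0,0,0]
}}

```text
clock: 6.03
eef_pos: [477.1, 217.7, 295.9]
eef_rot: [-3.139, -0.003, 2.803]
wrist_force: [0.8, -1.3, 0.2]
finger_gap: 15.8
finger_force: 40.0
```

Run:
```python
from h import *
s=read_state(); print(s["eef_pos"],s["eef_rot"],s["wrist_force"],s["moment"])
m=camera_model("wrist"); im=camera("wrist")[:,:,::-1].copy(); cv2.imwrite("pics/w3.png",im); np.save("w3.npy",m,allow_pickle=True)
t=s["eef_pos"]; print(proj(m,[t+[0,0,-162],[529.8,199,121]]))
```

```text
[477.12985402 217.73863326 295.88762869] [-3.13929760e+00 -2.87719812e-03  2.80346874e+00] [ 0.75594487 -1.25627668  0.24951058] [ 0.02936451 -0.12389681  0.01508086]
[[331.38185403 256.04105775]
 [331.12351655 318.91786909]]
```

View pics/w3.png

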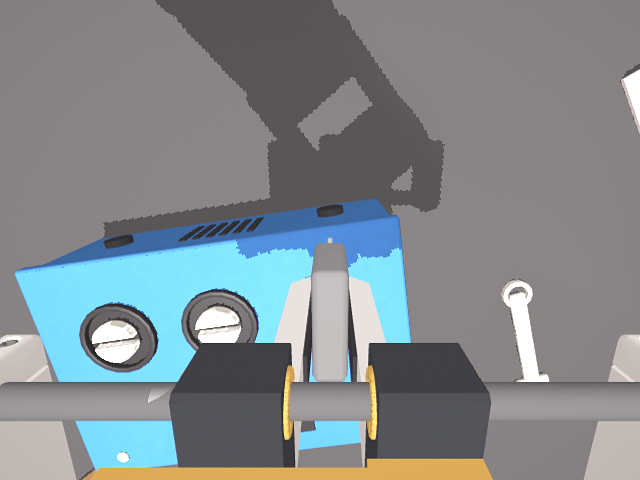

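The wrist camera faces the base, so the key hides lock a, which is predicted at (331,319). Lock b is at (220,325) and lock c at (118,338). I'll move about 100 mm outward so the open lock shows above the key in the picture.

Call:
{"fn": "carry_out", "kwargs": {
  "slide": [
    [0.06,-0.02,0],
    [0.16,-0.056,0],
    [0.27,-0.095,0],
    [0.35,-0.12,0],
    [0.38,-0.134,0],
    [0.38,-0.134,0],
    [0.38,-0.134,0]
  ],
  "dr": [
    [0,0,0],
    [0,0,0],
    [0,0,0],
    [0,0,0],
    [0,0,0],
    [0,0,0],
    [0,0,0]
  ],
  "gripper": [0,0,0,0,0,0,0]
}}

```text
clock: 6.67
eef_pos: [572.5, 182.7, 298.0]
eef_rot: [-3.141, -0.001, 2.801]
wrist_force: [0.2, 0.5, -0.7]
finger_gap: 15.9
finger_force: 40.0
```

Run:
```python
from h import *
s=read_state(); print(s["eef_pos"],s["eef_rot"],s["wrist_force"],s["moment"])
m=camera_model("wrist"); im=camera("wrist")[:,:,::-1].copy(); cv2.imwrite("pics/w4full.png",im); np.save("w4.npy",m,allow_pickle=True); np.save("w4s.npy",s,allow_pickle=True)
t=s["eef_pos"]; p=proj(m,[t+[0,0,-162],[529.8,199,121]]); print(p)
c=im[100:300,230:430]; cv2.imwrite("pics/w4.png",cv2.resize(c,(600,600),interpolation=cv2.INTER_CUBIC))
```

```text
[572.54773315 182.68729692 297.95349096] [-3.14123495e+00 -6.70447849e-04  2.80079548e+00] [ 0.19466405  0.47400841 -0.65719826] [-0.02928226 -0.09480577 -0.01876911]
[[330.93441712 255.47174059]
 [332.33399362 187.44890851]]
```

View pics/w4.png

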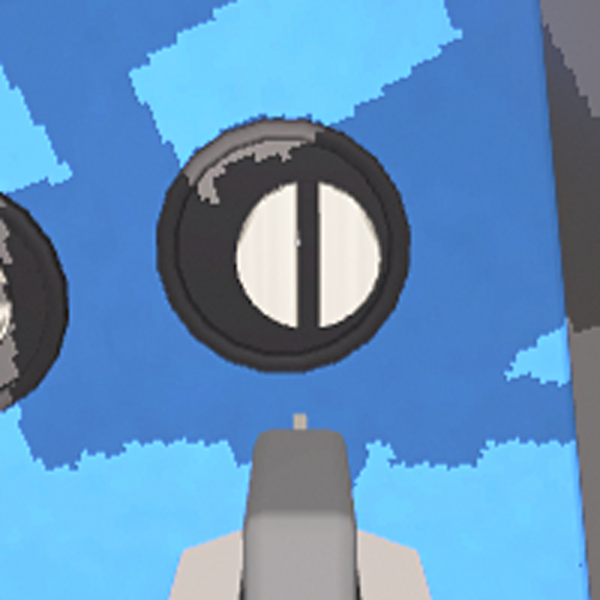

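The crop shows the cam at about (308,254), which is (332.7,184.7) in the full picture, with its slot nearly vertical. The blade end shows at crop (300,420), or (330,240) in full.

Run:
```python
from h import *
m=np.load("w4.npy",allow_pickle=True).item(); s=np.load("w4s.npy",allow_pickle=True).item(); im=cv2.imread("pics/w4full.png"); hsv=cv2.cvtColor(im,cv2.COLOR_BGR2HSV); H,S,V=cv2.split(hsv)
w=np.zeros(H.shape,bool); w[155:215,300:365]=1
b=(V>190)&(S<60)&w
qs=blobs(b,60)
cs=[]
for q in qs: print(q[1])
ys,xs=np.nonzero(b); P=cast(m,np.c_[xs,ys],121)[:,:2]; (cx,cy),r=cv2.minEnclosingCircle(P.astype(np.float32)); print("cam",cx,cy,r)
# slot: midpoints per row between two halves
mid=[]
for v in range(165,204):
    x=np.nonzero(b[v])[0]
    g=np.diff(x); 
    if len(g) and g.max()>=4: i=g.argmax(); mid.append(((x[i]+x[i+1])/2,v,g.max()))
mid=np.array(mid); M=cast(m,mid[:,:2],121)[:,:2]
vx,vy,x0,y0=cv2.fitLine(M.astype(np.float32),cv2.DIST_L2,0,.01,.01).ravel(); a=np.degrees(np.arctan(vy/vx)); print("slot",a,x0,y0,mid[:,2].mean())
t=s["eef_pos"]; yaw=s["eef_rot"][2]; ux=np.array([np.cos(yaw),np.sin(yaw),0]); print("key ang",np.degrees(yaw)-180)
for dz in(-162,-148): print(proj(m,[t+12*ux+[0,0,dz]]))
n=np.array([-vy,vx]); print("lateral of TCP from slot line",n@(t[:2]-[x0,y0]))
# visible blade
for v in range(236,244): print(v,V[v,322:340])
print("world shift", np.array([cx,cy])-t[:2])
```

```text
[337 161  20  48 687]
[309 162  21  47 715]
cam 528.166748046875 199.39968872070312 17.00615882873535
slot -19.541304 527.6127 199.9096 8.974358974358974
key ang -19.526239498547056
[[330.91651449 239.06203041]]
[[330.98413636 244.88594889]]
lateral of TCP from slot line -1.200151576401224
236 [205 203 204 204 203 205 204 204 205 205 205 205 205 202 203 202 202 202]
237 [204 204 204 204 205 204 200 201 201 200 205 205 204 205 204 204 203 204]
238 [203 204 204 204 205 196 172 172 171 170 202 206 204 205 204 204 203 204]
239 [204 204 205 204 206 195 186 188 186 192 192 206 204 203 204 204 204 204]
240 [204 205 204 204 206 196 184 184 184 189 192 203 204 205 204 204 205 207]
241 [206 206 205 206 204 197 184 183 183 190 193 204 206 205 206 207 207 207]
242 [195 196 195 196 196 190 181 183 182 186 187 196 198 198 198 198 197 196]
243 [133 133 132 133 133 133 132 131 132 135 133 133 134 134 134 134 134 134]
world shift [-44.3809851   16.71239181]
```

Call:
{"fn": "carry_out", "kwargs": {
  "slide": [
    [-0.04,0.016,0],
    [-0.09,0.037,0],
    [-0.14,0.057,-0.02],
    [-0.165,0.067,-0.04],
    [-0.172,0.07,-0.044],
    [-0.172,0.07,-0.044],
    [-0.172,0.07,-0.044],
    [-0.172,0.07,-0.044]
  ],
  "dr": [
    [0,0,0],
    [0,0,0],
    [0,0,0],
    [0,0,0],
    [0,0,0],
    [0,0,0],
    [0,0,0],
    [0,0,0]
  ],
  "gripper": [0,0,0,0,0,0,0,0]
}}

```text
clock: 7.38
eef_pos: [530.4, 200.6, 287.3]
eef_rot: [3.141, 0.0, 2.802]
wrist_force: [0.4, -1.4, -2.2]
finger_gap: 15.7
finger_force: 40.0
```

Run:
```python
from h import *
for i in range(3):
    s=read_state(); print(s["eef_pos"],s["eef_rot"],s["wrist_force"],s["moment"])
    m=camera_model("wrist"); im=camera("wrist")[:,:,::-1].copy()
cv2.imwrite("pics/w5full.png",im)
V=im.max(2)
for v in range(212,246,2): print(v,V[v,318:346])
c=im[190:270,290:370]; cv2.imwrite("pics/w5.png",cv2.resize(c,(600,600),interpolation=cv2.INTER_NEAREST))
```

```text
[530.38679819 200.58350642 287.34197372] [3.14142497e+00 2.95502723e-04 2.80159297e+00] [ 0.35780936 -1.37416264 -2.15758033] [ 0.03827806 -0.12548111 -0.00135718]
[530.42377249 200.5333197  287.26886895] [3.14150197e+00 2.43827966e-04 2.80145259e+00] [ 1.1008033   0.46496391 -0.48302595] [ 0.0334617  -0.15499728  0.0314489 ]
[530.39786538 200.53587384 287.22723212] [3.14147697e+00 1.89618573e-04 2.80139862e+00] [-1.12784847 -0.19994209 -1.49009041] [ 0.03205164 -0.16341662 -0.00434315]
212 [ 57  57  57  57  57  57  56  57  56  58  59  59  60  62  62  67  68  69
  71  71  71  73  68  58  49 111 200 210]
214 [65 65 65 66 65 66 64 64 65 65 59 56 56 56 56 58 58 59 61 62 64 66 69 69
 70 67 52 46]
216 [65 65 64 64 65 63 65 64 64 64 65 66 65 65 65 65 59 54 61 58 58 59 61 63
 68 67 69 68]
218 [63 64 64 65 65 65 64 65 64 65 65 65 64 64 64 63 64 64 64 65 59 57 56 58
 60 63 63 66]
220 [65 64 65 64 64 64 64 63 64 63 65 64 64 64 65 63 64 65 64 63 63 65 65 58
 59 57 59 60]
222 [64 63 63 65 63 65 64 63 65 64 64 63 65 63 65 64 64 65 63 65 63 63 65 63
 64 65 60 55]
224 [64 64 63 62 61 63 63 62 64 64
[... 546 characters left out ...]
249 250 251 253 223 105  60  60  62  63  60  52 177 254 249 248
 248 248 248 246 247 248 250 253 245 230]
236 [248 249 249 250 251 253 222 175  70  58  59  59  56  48 179 254 249 248
 247 248 248 246 247 248 250 250 252 243]
238 [248 249 249 250 251 253 225  88  55  91 177 178 176 173 160 252 249 248
 248 248 248 246 247 248 249 250 250 251]
240 [248 249 249 250 251 254 228  91  54  86 200 201 198 196 190 251 249 248
 248 248 248 246 248 248 249 250 250 247]
242 [251 250 250 252 253 254 220  98  70  92 197 198 198 196 184 250 250 248
 249 249 249 245 250 251 252 251 250 247]
244 [126 123 126 129 127 129 132 133 133 133 132 131 130 132 130 130 129 129
 128 129 129 128 126 119 152 226 253 248]
```

View pics/w5.png

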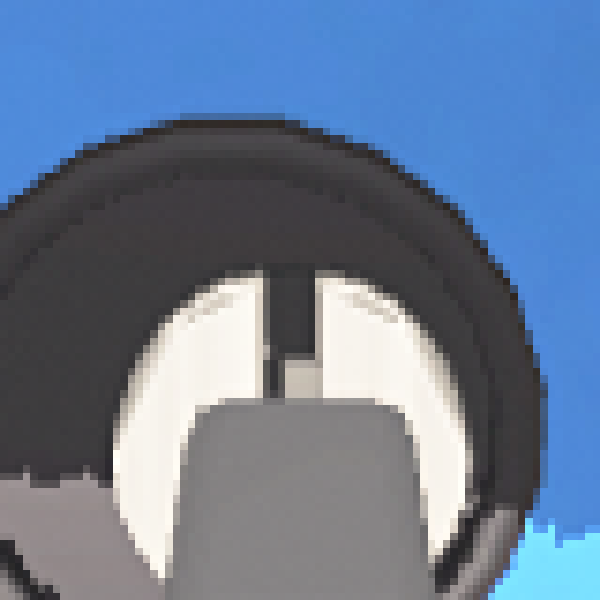

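The close view shows the slot at columns 324.6–331.9 (centre 328.2) and the blade centre at 329.5. That is about 0.8 mm to the right and about 1.7 mm too far out, so I'll correct both and then lower gently.

Call:
{"fn": "carry_out", "kwargs": {
  "slide": [
    [-0.0075,-0.001,0],
    [-0.0075,-0.001,0],
    [-0.0075,-0.001,-0.006],
    [-0.0075,-0.001,-0.012],
    [-0.0075,-0.001,-0.018],
    [-0.0075,-0.001,-0.022],
    [-0.0075,-0.001,-0.026],
    [-0.0075,-0.001,-0.026],
    [-0.0075,-0.001,-0.026]
  ],
  "dr": [
    [0,0,0],
    [0,0,0],
    [0,0,0],
    [0,0,0],
    [0,0,0],
    [0,0,0],
    [0,0,0],
    [0,0,0],
    [0,0,0]
  ],
  "gripper": [0,0,0,0,0,0,0,0,0]
}}

```text
clock: 8.28
eef_pos: [528.2, 200.5, 280.6]
eef_rot: [-3.142, -0.0, 2.802]
wrist_force: [-0.1, 0.2, -1.0]
finger_gap: 15.7
finger_force: 40.0
```

Run:
```python
from h import *
F=[]
for i in range(6):
    s=read_state(); F.append(np.r_[s["wrist_force"],s["moment"]]); im=camera("wrist")[:,:,::-1].copy()
print(s["eef_pos"],s["eef_rot"],np.mean(F,0).round(3),np.std(F,0).round(3))
V=im.max(2)
for v in range(226,246,2): print(v,V[v,318:346])
cv2.imwrite("pics/w6full.png",im)
```

```text
[528.16701357 200.4996785  280.70602761] [3.14155735e+00 8.51177033e-05 2.80181893e+00] [ 0.172 -0.126 -0.801  0.022 -0.138  0.001] [0.294 0.47  0.401 0.026 0.03  0.024]
226 [63 63 63 63 63 63 64 63 62 62 63 62 63 63 63 64 62 62 63 63 64 62 64 63
 63 64 55 55]
228 [63 64 63 63 63 63 62 63 62 63 62 62 63 64 63 63 63 63 63 63 63 62 63 65
 62 63 64 65]
230 [63 62 62 62 58 56 57 73 55 55 56 55 56 54 55 60 64 55 57 58 61 61 63 62
 63 62 63 63]
232 [ 53  87 133 161 185 206 232 231 102  62  62  63  63  62  58 162 230 239
 223 166 160 118  72  55  60  61  62  63]
234 [229 242 226 231 244 253 254 223 104  61  62  63  64  61  54 146 252 251
 246 237 226 232 249 236 169  95  56  59]
236 [219 216 249 253 252 252 254 223 104  58  58  60  57  59  54 146 252 251
 249 250 252 242 215 219 222 230 240 116]
238 [248 249 250 249 251 252 254 225 102  90 178 180 180 183  72 144 250 251
 248 249 249 249 248 248 253 251 244 246]
240 [247 249 250 250 251 252 253 221 189  95 200 202 202 207  97 143 250 251
 248 249 249 249 247 247 248 250 251 252]
242 [250 250 251 251 253 255 254 217  92  90 198 200 200 204 103 144 246 251
 249 250 250 248 250 251 250 251 251 251]
244 [129 125 130 131 131 130 130 133 134 135 134 133 133 133 134 133 132 131
 130 130 129 130 126 122 152 227 255 252]
```

The blade is in the slot, centred at 329.45 against the slot's 329.3, with no contact force. I'll go 3.5 mm deeper and start the turn.

Call:
{"fn": "carry_out", "kwargs": {
  "slide": [
    [0,0,-0.005],
    [0,0,-0.01],
    [0,0,-0.014],
    [0,0,-0.014],
    [0,0,-0.014],
    [0,0,-0.014],
    [0,0,-0.014],
    [0,0,-0.014],
    [0,0,-0.014],
    [0,0,-0.014]
  ],
  "dr": [
    [0,0,0],
    [0,0,0],
    [0,0,0],
    [0,0,0],
    [0,0,-0.005],
    [0,0,-0.012],
    [0,0,-0.022],
    [0,0,-0.032],
    [0,0,-0.042],
    [0,0,-0.042]
  ],
  "gripper": [0,0,0,0,0,0,0,0,0,0]
}}

```text
clock: 9.42
eef_pos: [528.2, 200.5, 277.1]
eef_rot: [-3.142, -0.0, 2.535]
wrist_force: [-0.6, 0.5, -1.0]
finger_gap: 16.0
finger_force: 40.0
```

```bash
cat > f.py <<'E'
from h import *
F=[]
for i in range(5):
    s=read_state(); F.append(np.r_[s["wrist_force"],s["moment"]]); im=camera("wrist")[:,:,::-1].copy()
print(s["eef_pos"].round(2),s["eef_rot"].round(4),np.mean(F,0).round(3))
cv2.imwrite("pics/last.png",im)
E
python3 f.py
```

```text
[528.16 200.51 277.11] [-3.1416e+00 -1.0000e-04  2.5397e+00] [ 0.212  0.047 -0.929  0.069 -0.16   0.062]
```

The turning moment is about 0.06 N m, which is the lock's friction. I'll keep turning.

Call:
{"fn": "carry_out", "kwargs": {
  "slide": [
    [0,0,0],
    [0,0,0],
    [0,0,0],
    [0,0,0],
    [0,0,0],
    [0,0,0],
    [0,0,0],
    [0,0,0],
    [0,0,0],
    [0,0,0]
  ],
  "dr": [
    [0,0,-0.012],
    [0,0,-0.026],
    [0,0,-0.042],
    [0,0,-0.058],
    [0,0,-0.074],
    [0,0,-0.09],
    [0,0,-0.106],
    [0,0,-0.122],
    [0,0,-0.136],
    [0,0,-0.145]
  ],
  "gripper": [0,0,0,0,0,0,0,0,0,0]
}}

```text
clock: 10.5
eef_pos: [528.5, 200.7, 277.2]
eef_rot: [3.14, -0.001, 1.623]
wrist_force: [3.5, 2.6, -4.8]
finger_gap: 15.7
finger_force: 40.0
```

```bash
python3 f.py
```

```text
[528.42 200.64 277.24] [ 3.1405e+00 -5.0000e-04  1.6297e+00] [ 4.135  2.611 -3.235  0.636 -1.08   0.07 ]
```

Call:
{"fn": "carry_out", "kwargs": {
  "slide": [
    [0,0,0],
    [0,0,0],
    [0,0,0],
    [0,0,0],
    [0,0,0],
    [0,0,0]
  ],
  "dr": [
    [0,0,-0.006],
    [0,0,-0.012],
    [0,0,-0.018],
    [0,0,-0.024],
    [0,0,-0.03],
    [0,0,-0.03]
  ],
  "gripper": [0,0,0,0,0,0]
}}

```text
clock: 11.25
eef_pos: [528.5, 200.6, 277.3]
eef_rot: [3.14, -0.001, 1.438]
wrist_force: [5.2, 3.2, -3.2]
finger_gap: 15.8
finger_force: 40.0
```

```bash
python3 f.py
```

```text
[528.5  200.56 277.33] [ 3.1403e+00 -6.0000e-04  1.4409e+00] [ 5.274  2.93  -2.946  0.664 -1.426  0.064]
```

Call:
{"fn": "carry_out", "kwargs": {
  "slide": [
    [0,0,0],
    [0,0,0],
    [0,0,0]
  ],
  "dr": [
    [0,0,-0.003],
    [0,0,-0.006],
    [0,0,-0.008]
  ],
  "gripper": [0,0,0]
}}

```text
clock: 11.75
eef_pos: [528.5, 200.5, 277.3]
eef_rot: [3.14, -0.001, 1.39]
wrist_force: [5.4, 2.0, -3.0]
finger_gap: 15.8
finger_force: 40.0
```

```bash
python3 f.py
```

```text
[528.53 200.57 277.35] [ 3.1402e+00 -7.0000e-04  1.3906e+00] [ 5.114  2.164 -3.21   0.601 -1.472  0.083]
```

Call:
{"fn": "carry_out", "kwargs": {
  "slide": [
    [0,0,0],
    [0,0,0]
  ],
  "dr": [
    [0,0,-0.002],
    [0,0,-0.004]
  ],
  "gripper": [0,0]
}}

```text
clock: 12.17
eef_pos: [528.5, 200.5, 277.3]
eef_rot: [3.14, -0.001, 1.365]
wrist_force: [5.2, 2.2, -2.9]
finger_gap: 15.9
finger_force: 40.0
```

```bash
python3 f.py
```

```text
[528.53 200.55 277.33] [ 3.1402e+00 -7.0000e-04  1.3654e+00] [ 5.311  2.241 -3.116  0.602 -1.477  0.076]
```

Call:
{"fn": "carry_out", "kwargs": {
  "slide": [
    [0,0,0],
    [0,0,0]
  ],
  "dr": [
    [0,0,-0.002],
    [0,0,-0.004]
  ],
  "gripper": [0,0]
}}

```text
clock: 12.58
eef_pos: [528.5, 200.6, 277.3]
eef_rot: [3.14, -0.001, 1.34]
wrist_force: [5.6, 2.2, -2.1]
finger_gap: 15.7
finger_force: 40.0
```

```bash
python3 f.py
```

```text
[528.52 200.56 277.34] [ 3.1402e+00 -7.0000e-04  1.3403e+00] [ 5.619  2.031 -2.814  0.601 -1.493  0.084]
```

Now in 1° steps.

Call:
{"fn": "carry_out", "kwargs": {
  "slide": [
    [0,0,0],
    [0,0,0]
  ],
  "dr": [
    [0,0,-0.0015],
    [0,0,-0.003]
  ],
  "gripper": [0,0]
}}

```text
clock: 13.0
eef_pos: [528.5, 200.6, 277.3]
eef_rot: [3.14, -0.001, 1.321]
wrist_force: [5.2, 2.2, -2.6]
finger_gap: 15.8
finger_force: 40.0
```

```bash
python3 f.py
```

```text
[528.53 200.55 277.32] [ 3.1402e+00 -8.0000e-04  1.3215e+00] [ 5.37   2.232 -3.196  0.562 -1.505  0.098]
```

Call:
{"fn": "carry_out", "kwargs": {
  "slide": [
    [0,0,0],
    [0,0,0]
  ],
  "dr": [
    [0,0,-0.001],
    [0,0,-0.002]
  ],
  "gripper": [0,0]
}}

```text
clock: 13.42
eef_pos: [528.5, 200.6, 277.3]
eef_rot: [3.14, -0.001, 1.309]
wrist_force: [5.2, 3.0, -4.4]
finger_gap: 15.6
finger_force: 40.0
```

```bash
python3 f.py
```

```text
[528.55 200.54 277.33] [ 3.1402e+00 -8.0000e-04  1.3089e+00] [ 5.582  2.789 -3.65   0.591 -1.498  0.074]
```

Call:
{"fn": "carry_out", "kwargs": {
  "slide": [
    [0,0,0],
    [0,0,0]
  ],
  "dr": [
    [0,0,-0.001],
    [0,0,-0.002]
  ],
  "gripper": [0,0]
}}

```text
clock: 13.83
eef_pos: [528.5, 200.5, 277.3]
eef_rot: [3.14, -0.001, 1.296]
wrist_force: [5.9, 2.0, -3.0]
finger_gap: 15.7
finger_force: 40.0
```

```bash
python3 f.py
```

```text
[528.56 200.54 277.35] [ 3.1402e+00 -8.0000e-04  1.2963e+00] [ 5.859  2.32  -3.192  0.593 -1.525  0.077]
```

Call:
{"fn": "carry_out", "kwargs": {
  "slide": [
    [0,0,0],
    [0,0,0]
  ],
  "dr": [
    [0,0,-0.001],
    [0,0,-0.002]
  ],
  "gripper": [0,0]
}}

```text
clock: 14.25
eef_pos: [528.5, 200.5, 277.4]
eef_rot: [3.14, -0.001, 1.284]
wrist_force: [6.3, 1.6, -2.9]
finger_gap: 15.6
finger_force: 40.0
```

```bash
python3 f.py
```

```text
[528.54 200.55 277.32] [ 3.1403e+00 -8.0000e-04  1.2838e+00] [ 5.624  2.262 -3.094  0.617 -1.524  0.083]
```

Run:
```python
import cv2
im=cv2.imread("pics/last.png"); cv2.imwrite("pics/w7.png",cv2.resize(im[180:280,280:380],(600,600),interpolation=cv2.INTER_NEAREST))
```

```text
(no output)
```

View pics/w7.png

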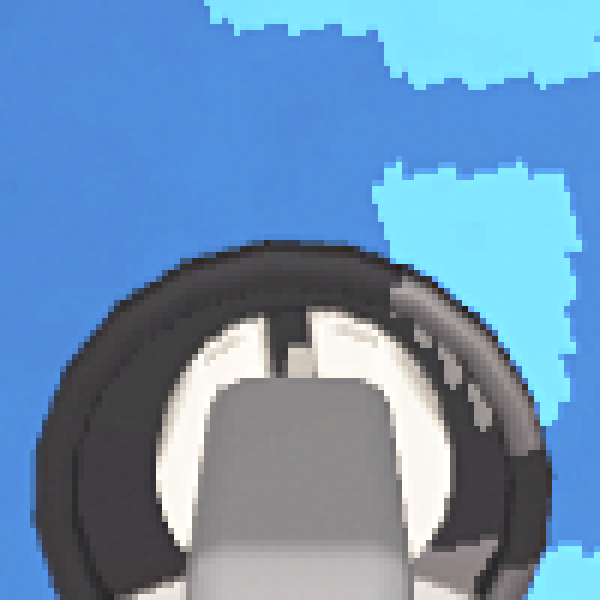

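The slot has followed the key and lags it by about the play. Blade and slot meet at crop (300,360), and there is no stop yet, so I'll continue in small steps.

Call:
{"fn": "carry_out", "kwargs": {
  "slide": [
    [0,0,0],
    [0,0,0]
  ],
  "dr": [
    [0,0,-0.001],
    [0,0,-0.002]
  ],
  "gripper": [0,0]
}}

```text
clock: 14.67
eef_pos: [528.5, 200.5, 277.3]
eef_rot: [3.14, -0.001, 1.271]
wrist_force: [6.0, 2.2, -3.2]
finger_gap: 16.0
finger_force: 40.0
```

```bash
python3 f.py
```

```text
[528.54 200.55 277.33] [ 3.1402e+00 -8.0000e-04  1.2712e+00] [ 5.762  2.149 -3.17   0.59  -1.498  0.087]
```

Call:
{"fn": "carry_out", "kwargs": {
  "slide": [
    [0,0,0],
    [0,0,0]
  ],
  "dr": [
    [0,0,-0.001],
    [0,0,-0.002]
  ],
  "gripper": [0,0]
}}

```text
clock: 15.08
eef_pos: [528.5, 200.6, 277.3]
eef_rot: [3.14, -0.001, 1.258]
wrist_force: [5.6, 2.7, -3.7]
finger_gap: 15.7
finger_force: 40.0
```

```bash
python3 f.py
```

```text
[528.54 200.55 277.31] [ 3.1403e+00 -8.0000e-04  1.2586e+00] [ 5.416  2.381 -3.408  0.578 -1.503  0.079]
```

Call:
{"fn": "carry_out", "kwargs": {
  "slide": [
    [0,0,0],
    [0,0,0]
  ],
  "dr": [
    [0,0,-0.001],
    [0,0,-0.002]
  ],
  "gripper": [0,0]
}}

```text
clock: 15.5
eef_pos: [528.5, 200.5, 277.3]
eef_rot: [3.14, -0.001, 1.246]
wrist_force: [5.3, 2.5, -3.6]
finger_gap: 15.7
finger_force: 40.0
```

```bash
python3 f.py
```

```text
[528.55 200.54 277.31] [ 3.1403e+00 -8.0000e-04  1.2462e+00] [ 5.383  1.95  -3.615  0.586 -1.506  0.129]
```

The moment rose to 0.129 N m, so I'll take one smaller step to confirm the stop.

Call:
{"fn": "carry_out", "kwargs": {
  "slide": [
    [0,0,0],
    [0,0,0]
  ],
  "dr": [
    [0,0,-0.0005],
    [0,0,-0.001]
  ],
  "gripper": [0,0]
}}

```text
clock: 15.92
eef_pos: [528.6, 200.5, 277.3]
eef_rot: [3.14, -0.001, 1.24]
wrist_force: [4.9, 1.9, -4.1]
finger_gap: 15.8
finger_force: 40.0
```

```bash
python3 f.py
```

```text
[528.55 200.54 277.34] [ 3.1402e+00 -9.0000e-04  1.2399e+00] [ 5.038  2.49  -3.363  0.593 -1.526  0.162]
```

The stop is felt: 0.162 N m with a steep rise. I'll back off about 4° inside the slot play to unload, then lift straight out.

Call:
{"fn": "carry_out", "kwargs": {
  "slide": [
    [0,0,0],
    [0,0,0],
    [0,0,0],
    [0,0,0.01],
    [0,0,0.025],
    [0,0,0.05],
    [0,0,0.09],
    [0,0,0.14],
    [0,0,0.164],
    [0,0,0.164]
  ],
  "dr": [
    [0,0,0.006],
    [0,0,0.012],
    [0,0,0.012],
    [0,0,0.012],
    [0,0,0.012],
    [0,0,0.012],
    [0,0,0.012],
    [0,0,0.012],
    [0,0,0.012],
    [0,0,0.012]
  ],
  "gripper": [0,0,0,0,0,0,0,0,0,0]
}}

```text
clock: 17.0
eef_pos: [528.3, 200.6, 320.2]
eef_rot: [3.139, -0.001, 1.313]
wrist_force: [-0.3, 0.2, -1.0]
finger_gap: 15.8
finger_force: 40.0
```

```bash
python3 f.py
python3 - <<'E'
from h import *
im=camera("top")[:,:,::-1].copy(); cv2.imwrite("pics/top1.png",im)
m=camera_model("top"); g=im.max(2).astype(int)
for c in ((528,200),(510.5,110.3),(494.5,26.7)):
    u0,v0=proj(m,[[*c,121]])[0].astype(int)
    UV=[(u,v) for v in range(v0-20,v0+21) for u in range(u0-20,u0+21)]
    P=cast(m,UV,121); vals=np.array([g[v,u] for u,v in UV])
    r=np.hypot(P[:,0]-c[0],P[:,1]-c[1]); k=r<12
    w=np.clip(np.median(vals[k])-vals,0,None)*k; X=P[:,:2]; cc=(w[:,None]*X).sum(0)/w.sum()
    C=((X-cc)*w[:,None]).T@(X-cc)/w.sum(); e,V=np.linalg.eigh(C); v=V[:,1]; print(cc,e,np.degrees(np.arctan(v[1]/v[0])))
E
```

```text
[528.   200.44 317.57] [-3.1407e+00  5.0000e-04  1.3126e+00] [-0.034 -0.283 -1.716 -0.05  -0.071  0.006]
[530.20544553 191.56054793] [10.62831091 19.41868531] 15.784198097038193
[510.53081013 110.18096579] [ 3.214579   49.26016931] 79.69349414251988
[494.42715807  26.91403742] [ 3.23627066 46.20470918] 80.11948602867166
```

Call:
{"fn": "carry_out", "kwargs": {
  "slide": [
    [-0.01,-0.04,0],
    [-0.02,-0.12,0],
    [-0.03,-0.23,0],
    [-0.05,-0.36,0],
    [-0.07,-0.5,0],
    [-0.09,-0.64,0],
    [-0.11,-0.78,0],
    [-0.12,-0.88,0],
    [-0.13,-0.94,0],
    [-0.13,-0.94,0]
  ],
  "dr": [
    [0,0,0.01],
    [0,0,0.025],
    [0,0,0.04],
    [0,0,0.055],
    [0,0,0.07],
    [0,0,0.085],
    [0,0,0.1],
    [0,0,0.115],
    [0,0,0.13],
    [0,0,0.14]
  ],
  "gripper": [0,0,0,0,0,0,0,0,0,0]
}}

```text
clock: 18.13
eef_pos: [495.2, -37.1, 317.9]
eef_rot: [-3.141, 0.0, 2.195]
wrist_force: [0.6, 0.0, -0.9]
finger_gap: 15.8
finger_force: 40.0
```

Call:
{"fn": "carry_out", "kwargs": {
  "slide": [
    [-0.01,-0.08,0],
    [-0.03,-0.2,0],
    [-0.05,-0.34,0],
    [-0.07,-0.48,0],
    [-0.09,-0.62,0],
    [-0.11,-0.75,0],
    [-0.12,-0.85,0],
    [-0.1295,-0.91,0],
    [-0.1295,-0.943,0],
    [-0.1295,-0.943,0]
  ],
  "dr": [
    [0,0,0.015],
    [0,0,0.03],
    [0,0,0.045],
    [0,0,0.06],
    [0,0,0.075],
    [0,0,0.09],
    [0,0,0.105],
    [0,0,0.115],
    [0,0,0.118],
    [0,0,0.118]
  ],
  "gripper": [0,0,0,0,0,0,0,0,0,0]
}}

```text
clock: 18.97
eef_pos: [462.9, -271.7, 317.6]
eef_rot: [3.141, -0.001, 2.933]
wrist_force: [0.3, -0.2, -0.9]
finger_gap: 16.0
finger_force: 40.0
```

```bash
python3 f.py
python3 - <<'E'
from h import *
im=camera("top")[:,:,::-1].copy(); cv2.imwrite("pics/top2.png",im)
m=camera_model("top"); g=im.max(2).astype(int)
for c in ((528,200),(510.5,110.3),(494.5,26.7)):
    u0,v0=proj(m,[[*c,121]])[0].astype(int)
    UV=[(u,v) for v in range(v0-20,v0+21) for u in range(u0-20,u0+21)]
    P=cast(m,UV,121); vals=np.array([g[v,u] for u,v in UV])
    X=P[:,:2]
    if c[0]==528:
        b=np.array([im[v,u].max()>130 and int(im[v,u].max())-int(im[v,u].min())<70 for u,v in UV]); c=cv2.minEnclosingCircle(X[b].astype(np.float32))[0]; print(c)
    r=np.hypot(P[:,0]-c[0],P[:,1]-c[1]); k=r<12
    w=np.clip(np.median(vals[k])-vals,0,None)*k; cc=(w[:,None]*X).sum(0)/w.sum()
    C=((X-cc)*w[:,None]).T@(X-cc)/w.sum(); e,V=np.linalg.eigh(C); v=V[:,1]; print(cc,e,np.degrees(np.arctan(v[1]/v[0])))
a=im[240:330,200:360]; w=cv2.imread("pics/last.png")[160:400,220:440]
a=cv2.resize(a,(480,270)); w=cv2.resize(w,(480,524))[:330]
cv2.imwrite("pics/c.png",np.vstack([a,w]))
E
```

```text
[ 463.43 -269.57  318.07] [ 3.1414e+00 -2.0000e-04  2.9336e+00] [ 0.016 -0.015 -0.899  0.048 -0.159  0.017]
(529.608154296875, 198.5067138671875)
[529.52070489 198.56535241] [ 3.45194092 49.24341908] 79.3934578202798
[510.5341624  110.19302955] [ 3.20954012 49.30393473] 79.65237269588214
[494.42625578  26.91260947] [ 3.23045085 46.20507979] 80.11721205531153
```

View pics/c.png

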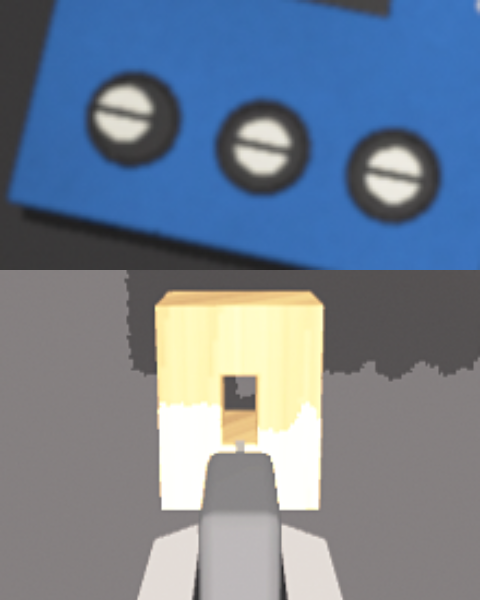

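All three slots are now in line (79.4°, 79.7°, 80.1°), and the blade is centred over the hole in the block (column 240, hole 223–257). Lowering the key now.

Call:
{"fn": "carry_out", "kwargs": {
  "slide": [
    [0,0,-0.06],
    [0,0,-0.16],
    [0,0,-0.26],
    [0,0,-0.34],
    [0,0,-0.41],
    [0,0,-0.48],
    [0,0,-0.54],
    [0,0,-0.58],
    [0,0,-0.592],
    [0,0,-0.592]
  ],
  "dr": [
    [0,0,0],
    [0,0,0],
    [0,0,0],
    [0,0,0],
    [0,0,0],
    [0,0,0],
    [0,0,0],
    [0,0,0],
    [0,0,0],
    [0,0,0]
  ],
  "gripper": [0,0,0,0,0,0,0,0,0,0]
}}

```text
clock: 20.1
eef_pos: [463.3, -270.0, 169.9]
eef_rot: [3.141, -0.001, 2.934]
wrist_force: [0.5, -0.5, -0.8]
finger_gap: 15.7
finger_force: 40.0
```

Call:
{"fn": "carry_out", "kwargs": {
  "slide": [
    [0,0,-0.003],
    [0,0,-0.006],
    [0,0,-0.007],
    [0,0,-0.007]
  ],
  "dr": [
    [0,0,0],
    [0,0,0],
    [0,0,0],
    [0,0,0]
  ],
  "gripper": [0,0,0,0]
}}

```text
clock: 20.43
eef_pos: [463.4, -270.3, 168.9]
eef_rot: [-3.141, 0.001, 2.934]
wrist_force: [0.5, -0.5, -1.0]
finger_gap: 15.9
finger_force: 40.0
```

Call:
{"fn": "carry_out", "kwargs": {
  "slide": [
    [0,0,-0.001],
    [0,0,-0.001],
    [0,0,-0.001],
    [0,0,-0.001],
    [0,0,-0.001],
    [0,0,-0.001],
    [0,0,-0.001],
    [0,0,-0.001]
  ],
  "dr": [
    [0,0,0],
    [0,0,0],
    [0,0,0],
    [0,0,0],
    [0,0,0],
    [0,0,0],
    [0,0,0],
    [0,0,0]
  ],
  "gripper": [0,0,22,30,40,50,60,60]
}}

```text
clock: 21.1
eef_pos: [463.3, -270.3, 168.2]
eef_rot: [-3.142, 0.0, 2.934]
wrist_force: [-0.9, 1.0, -0.1]
finger_gap: 50.6
finger_force: 0.0
```

Call:
{"fn": "carry_out", "kwargs": {
  "slide": [
    [0,0,0.04],
    [0,0,0.12],
    [0,0,0.22],
    [0,0,0.34],
    [0,0,0.46],
    [0,0,0.54],
    [0,0,0.56],
    [0,0,0.56]
  ],
  "dr": [
    [0,0,0],
    [0,0,0],
    [0,0,0],
    [0,0,0],
    [0,0,0],
    [0,0,0],
    [0,0,0],
    [0,0,0]
  ],
  "gripper": [60,60,60,60,60,60,60,60]
}}

```text
clock: 21.77
eef_pos: [463.4, -270.3, 309.7]
eef_rot: [-3.14, 0.003, 2.934]
wrist_force: [-0.2, 0.3, -0.3]
finger_gap: 56.1
finger_force: 0.0
```

```bash
python3 f.py
python3 - <<'E'
import cv2,numpy as np
from cell import *
s=camera("scene")[:,:,::-1]; w=cv2.imread("pics/last.png")
cv2.imwrite("pics/end.png",np.hstack([cv2.resize(w,(400,300)),cv2.resize(s[100:350,150:483],(400,300))]))
E
```

```text
[ 463.02 -270.11  306.64] [ 3.1407e+00 -2.3000e-03  2.9337e+00] [-0.113 -0.004 -0.429  0.048 -0.141  0.03 ]
```

View pics/end.png

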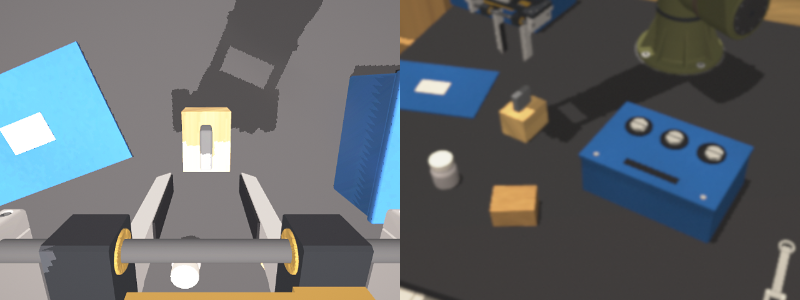

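The key stands upright in its block (left view, about (206,145)). All three slots are in line, and the jar, carton and wrench look undisturbed. I'll hand the job in.

```bash
python3 -c "
from cell import *
print(sign_off())"
```

```text
the job is handed in; nothing more can be done
None
```

The open lock is fully home against its stop (I stopped turning at about 0.16 N m), the key is back upright in its block and released, nothing else looked disturbed in the final pictures, and the job was handed in at about 22 s.

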